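# Open the drain cleanout in the utility closet

## Task

Open the drain cleanout: unscrew the white screw cap with the raised grip bar from its pipe stub (anticlockwise seen from above, until its coarse thread lets go), lift it off, and set it down, not drop it, in the shallow metal tray, lying flat with the bar upwards.

Things in the scene. Friction and masses are not known exactly. Their poses are not given: they have to be found in the camera images.
- cap: White screw cap, 68 mm diameter, about 90 g, a straight grip bar across its top: 54 mm long (its x), 14 thick (its y), 28 tall. Origin: on its axis at the skirt's bottom edge, z up; top face at z 31 mm, bar from 31 to 59 mm. Starts screwed on, its x axis within 0.12 rad of the neck's. Anticlockwise from above it turns easily, level; about 1.4 rad, in one grasp, frees it from any start.
- neck: Cleanout: fixed white pipe stub, 46 mm diameter, rim 80 mm above the bench. Origin: on its axis at the bench, z up. Screwed on, the cap's origin is 54 mm above it. The coarse thread releases with the cap's x axis 1.05 to 2.2 rad anticlockwise from the neck's x; lifted earlier the cap is caught within 5 mm; stops bar turning further or clockwise. The like stub with a smooth domed cap is glued shut.
- tray: Shallow open metal tray, fixed to the bench, 160 mm (its x) by 180 mm (its y), 30 mm high, walls and floor 5 mm thick. Origin: centre of its underside, on the bench, z up. The cap lying in it has its origin 5 mm above the tray's origin.
Mind the look-alikes: they are no part of the job. What is shaped like the cap but black is not meant. Of the things shaped like the tray, the metal one is meant.

How it is judged:
By the outcome, as a careful person would: the job done as asked, in the order asked, and still so for the second after the job is handed in, with the robot touching nothing.
It also fails if it takes over 48 s, if anything falls off the work surface, if the arm or the gripper's body presses on something with over 40 N, if the wrist force passes 120 N, or if a joint passes its speed limit or range.

## Robot

A 6-joint arm with a two-finger parallel gripper is mounted at the origin on the work surface. World frame = base frame: x ahead of the robot, y to its left, z up, the work surface at z = 0. Lengths are in m, angles in rad, forces in N, time in s.
With the tool pointing down it reaches from about 0.25 to 0.775 m from the base axis. Payload 4 kg.
Tool frame: the origin (TCP) lies at the very end of the fingers, on their centre line; the grasp point (between the pads) lies 19 mm behind it (robot.pinch_z is the distance from the TCP to the grasp point, in m); z points along the fingers, y is the line along which they close (so a half turn about z gives the same grasp; the last joint's range is limited). The gripper opens to 94 mm and grips with 3 to 60 N. Pads are 16 mm wide; open, the fingers measure 119 mm over their backs; the gripper's body (75 mm by 177 mm) begins 78 mm behind the grasp point.
Start: joints at [1.179, 0.087, 1.371, -0, 1.684, -0.103], TCP at [0.157, 0.527, 0.17] pointing down, gripper open.
Joint ranges: [-3.1, 3.1], [-0.76, 2.03], [0.27, 2.55], [-1.08, 4.22], [0.17, 2.65], [-2.57, 2.57]. Speed limits (rad/s): [2.79, 2.79, 3.14, 3.14, 3.14, 3.14].

## Interface

Orientations are given as [roll, pitch, yaw] about the fixed x, y, z axes, in that order (R = Rz(yaw) Ry(pitch) Rx(roll)).
In Python, from bench import robot gives the robot as it stands.
- The arm moves only by the tool arm_command, never from a script. Its argument "targets" is one flat list of numbers, 7 for each row, row after row: the turn, a rotation vector about the tool's x, y, z in degrees, then the shift along the tool's x, y, z in mm, then the closure, from -1 (fully open) to 1 (shut). In form: [ax, ay, az, x, y, z, hand, ax, ay, az, x, y, z, hand, ...]. A call has 1 to 20 rows; each row is the pose to reach, as a shift and turn from the pose commanded when the call began, along the tool's axes at that moment; what a row does not reach only later rows make up. A row lasts 1/10 s, in which the tool goes at most 50 mm and 8.59 degrees, less where a joint would pass 70% of its speed; a pose out of reach is approached as far as the arm can. A call with a gripper value outside its range is refused whole. The fingers move at their own pace and stop on an object; the grip force is fixed at half the most. Time passes only in rows, so rows that repeat a pose let the fingers close. It gives the time, the measured TCP pose, the force, the opening and the grip force at its end, in the units of the state.
- robot.get_obs(): the state, without advancing time (a new reading comes with each control period).
- robot.snapshot(name): name is "scene" or "side" or "wrist"; returns a dict with "color" (384x512x3 uint8, red, green, blue), "range_z" (384x512 float32, m along the optical axis (not along the pixel's ray), 0 where there is no reading), "fx", "fy", "cx", "cy" (pixels), "dist_coeffs" ([k1, k2, p1, p2, k3] as OpenCV has them; the pictures are not rectified), "T" (4x4, takes a point from camera to world coordinates); the wrist camera has in their place "T_tool_cam" (4x4, takes a point from camera to tool coordinates, whose origin is the TCP and whose axes are the flange's). Camera axes: x right, y down, z forward; pixel columns grow to the right and rows downward; lengths in m; the calibration is good to about 2 mm. A picture is of the moment at which its call begins: read the wrist's pose just before it.
- robot.close_job(): hands the job in; it is judged then, once.
The state is a dict: "time": time; "joint_positions": joint angles; "qvel": joint speeds; "joint_torque": joint torques, N m; "tool_pos": TCP position; "ee_rot": TCP orientation; "wrist_force": force on the tool from outside, world axes, zero at the start; "wrist_torque": the same for the moment, N m; "width": finger opening in m; "finger_force": force on a finger pad.
Only numpy, scipy, OpenCV 4.12 (cv2) and the standard library are available. Lean on these libraries where they do the work, as an engineer would, in place of code of your own. Each camera call takes 0.05 s, during which the arm holds its last target. There are 200 camera calls.

## Working session

There is one attempt and no reset: what is moved stays moved. The work goes in short steps, Python scripts to look and compute and a tool call to move; the robot and the scene stay as the last step left them, time stands still between calls to the robot, and variables do not carry over. Pictures are saved under pics/ and viewed, at most 10 in all, crops included, and the job is handed in when it is done.

Besides the shell and the picture viewer there is one more tool, called by a JSON object that holds its "method" and its "body", one argument or row to a line. arm_command: Moves the arm, as the interface text tells. Its arguments: {"type":"object","properties":{"targets":{"type":"array"}},"required":["targets"]}

```bash
mkdir -p pics
cat > h.py <<'E'
from bench import robot
import numpy as np, cv2, pickle
from scipy.spatial.transform import Rotation as R
def snap(n):
    o=robot.get_obs(); s=robot.snapshot(n)
    if n=='wrist':
        T=np.eye(4); T[:3,:3]=R.from_euler('xyz',o['ee_rot']).as_matrix(); T[:3,3]=o['tool_pos']
        s['T']=T@np.array(s['T_tool_cam'])
    pickle.dump(s,open(n+'.pkl','wb')); return s
def load(n): return pickle.load(open(n+'.pkl','rb'))
def cloud(s):
    K=np.array([[s['fx'],0,s['cx']],[0,s['fy'],s['cy']],[0,0,1.]])
    v,u=np.mgrid[0:384,0:512]
    p=cv2.undistortPoints(np.stack([u,v],-1).reshape(-1,1,2).astype(np.float64),K,np.array(s['dist_coeffs'],float)).reshape(384,512,2)
    z=s['range_z'][...,None]; P=np.concatenate([p*z,z],-1)
    T=np.array(s['T']); return P@T[:3,:3].T+T[:3,3]
def save(s,f,crop=None,size=(800,600)):
    im=s['color'][...,::-1]
    if crop: u0,v0,u1,v1=crop; im=im[v0:v1,u0:u1]
    cv2.imwrite('pics/'+f,cv2.resize(im,size,interpolation=cv2.INTER_CUBIC))
E
python3 - <<'E'
from h import *
print(robot.get_obs())
for n in ('scene','side'):
    s=snap(n); save(s,n+'1.png')
E
```

```text
{'time': 0.0, 'joint_positions': array([ 1.17890399e+00,  8.79323245e-02,  1.37224024e+00, -4.70242217e-05,
        1.68357718e+00, -1.03108783e-01]), 'qvel': array([ 0.0025984 ,  0.00078117, -0.00065015,  0.00121326,  0.00152084,
       -0.00024608]), 'joint_torque': array([-1.30951554e-03, -3.40188503e+01, -3.02420104e+01,  7.16160913e-02,
        3.30342539e-02, -1.66884456e-04]), 'tool_pos': array([0.15642156, 0.52664283, 0.16902376]), 'ee_rot': array([-3.13944221e+00, -1.75532381e-04,  2.85280367e+00]), 'wrist_force': array([-0.2810969 ,  0.56483644,  0.61657788]), 'wrist_torque': array([ 0.04248372, -0.01236283,  0.01622076]), 'finger_force': 0.0, 'width': 0.09410873098266673}
```

View pics/scene1.png

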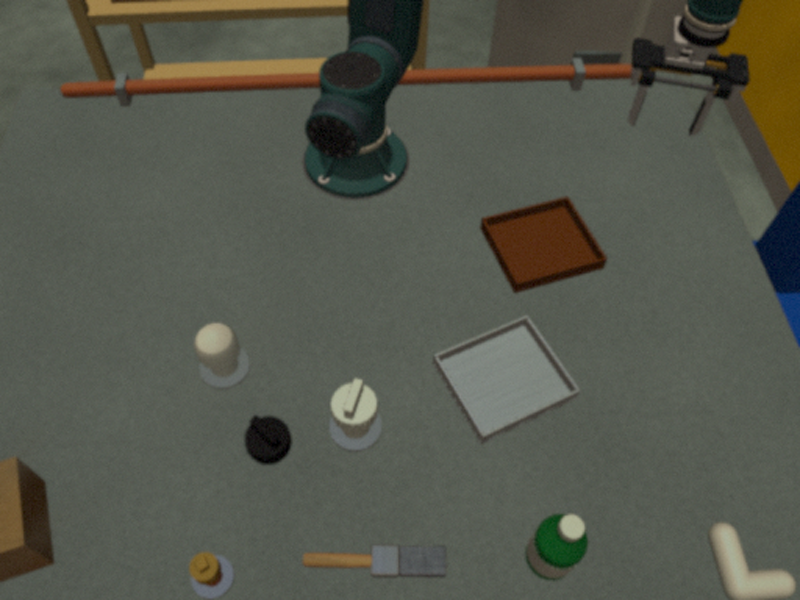

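View pics/side1.png

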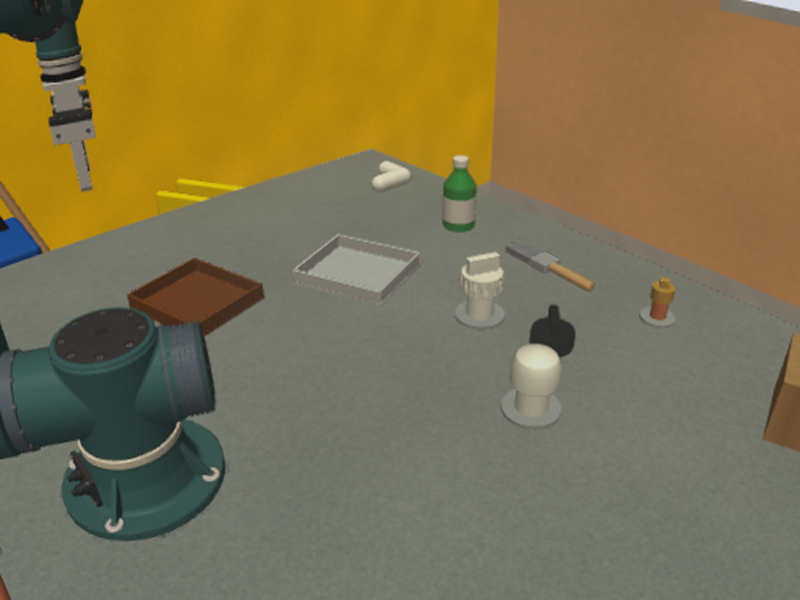

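Both views show these candidates, in 800x600 scene pixels:
- **Caps:** the white cap with a bar on a stub is at (354,405). The black one lies at (268,438), the domed glued stub is at (217,345) and a small brass one is at (205,570).
- **Trays:** the grey metal one is at (505,377) and the brown one at (543,243).

The white barred cap and the grey tray fit the description. I'll confirm them in a crop and measure.

Run:
```python
from h import *
s=load('scene'); save(s,'crop1.png',(190,190,390,340))
for n,cc in (('scene',(354,400)),('side',(482,270))):
    P=cloud(load(n)); c=np.array(cc)*.64
    u,v=np.meshgrid(np.arange(512),np.arange(384))
    m=(abs(u-c[0])<28)&(abs(v-c[1])<28)&(load(n)['range_z']>0)
    def rep(lbl,lo,hi):
        q=P[m&(P[...,2]>lo)&(P[...,2]<hi)]
        if len(q)<5: print(n,lbl,len(q));return
        r=cv2.minAreaRect(q[:,:2].astype(np.float32)*1000)
        w,V=np.linalg.eigh(np.cov(q[:,:2].T));d=V[:,1]
        print(n,lbl,len(q),'mean',q.mean(0).round(4),'rect',np.round(r[0],1),np.round(r[1],1),'ang',round(np.degrees(np.arctan2(d[1],d[0])),1))
    rep('bar top',.106,.125); rep('bar',.095,.125); rep('face',.08,.09)
    print(np.percentile(P[m][:,2],[1,50,99]).round(3))
    cc2=(505,377) if n=='scene' else (357,267)
    c=np.array(cc2)*.64
    m=(abs(u-c[0])<60)&(abs(v-c[1])<50)
    rep2=lambda lo,hi:P[m&(P[...,2]>lo)&(P[...,2]<hi)]
    q=rep2(.022,.036)
    r=cv2.minAreaRect(q[:,:2].astype(np.float32)*1000); print('tray rim',len(q),r)
```

```text
scene bar top 148 mean [ 0.592  -0.0208  0.1126] rect [590.  -20.2] [14.4 54.7] ang 160.9
scene bar 176 mean [ 0.5933 -0.0206  0.1106] rect [590.1 -20.2] [14.4 55. ] ang 160.3
scene face 449 mean [ 0.5933 -0.0202  0.0854] rect [589.8 -20.9] [66.7 67. ] ang 73.9
[-0.004  0.002  0.114]
tray rim 696 ((521.2946166992188, 224.75271606445312), (162.5025177001953, 182.9600830078125), 22.54551124572754)
side bar top 92 mean [ 0.5836 -0.0226  0.1104] rect [585.2 -22.8] [17.3 54.1] ang 160.4
side bar 174 mean [ 0.5832 -0.024   0.1056] rect [585.2 -22.8] [17.3 54.1] ang 159.1
side face 210 mean [ 0.5775 -0.0312  0.0842] rect [578.7 -26.5] [50.2 66.2] ang 140.1
[-0.004 -0.     0.112]
tray rim 489 ((599.110595703125, 255.86476135253906), (341.3092346191406, 182.15274047851562), 21.92046356201172)
```

View pics/crop1.png

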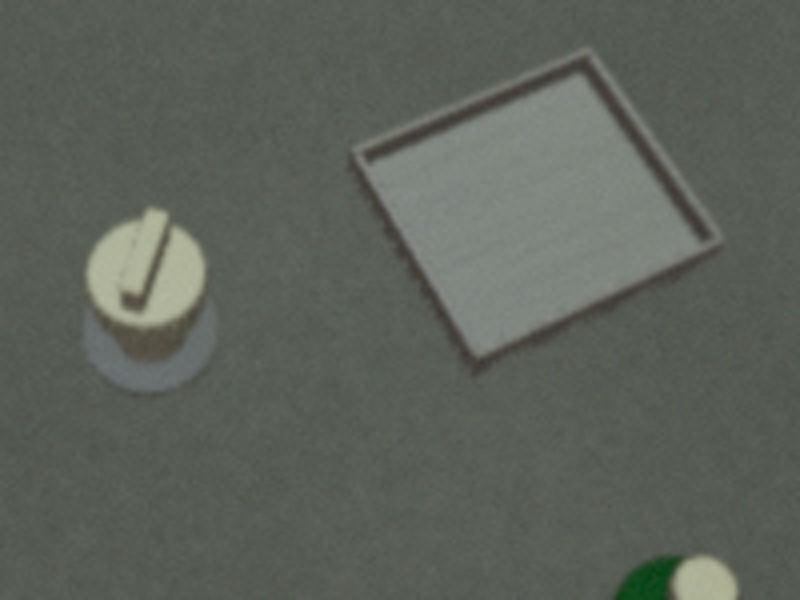

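The crop confirms the white cap with its bar on the stub, and the grey metal tray. Measured values:
- **Cap:** (0.590,-0.020), bar at about -19.5°, top at 0.113.
- **Tray:** (0.521,0.225).

I'll move above the cap, turning clockwise so that joint 6 has room left for unscrewing.

{"method": "arm_command", "body": {
  "targets": [0,0,8.5,-28.5,-20,-2,-1,0,0,17,-57,-40,-4,-1,0,0,25.5,-85.5,-60,-6,-1,0,0,34,-114,-80,-8,-1,0,0,42.5,-142.5,-100,-10,-1,0,0,51,-171,-120,-12,-1,0,0,59.5,-199.5,-140,-14,-1,0,0,68,-228,-160,-16,-1,0,0,76.5,-256.5,-180,-18,-1,0,0,85,-285,-200,-20,-1,0,0,93.5,-313.5,-220,-22,-1,0,0,102,-342,-240,-24,-1,0,0,110.5,-370.5,-260,-26,-1,0,0,119,-399,-280,-28,-1,0,0,127.5,-427.5,-300,-30,-1,0,0,136,-456,-320,-30,-1,0,0,144.5,-484.5,-340,-30,-1,0,0,153,-513,-360,-30,-1,0,0,161.5,-541.5,-380,-30,-1,0,0,170,-570,-400,-30,-1]
}}

```text
time: 2.1
tool_pos: [0.5896, -0.0197, 0.1995]
ee_rot: [-3.141, 0.001, -0.121]
wrist_force: [-0.3, 0.2, -0.2]
width: 0.0939
finger_force: 0.0
```

{"method": "arm_command", "body": {
  "targets": [0,0,8,0,0,0,-1,0,0,13,0,0,0,-1,0,0,13,0,0,0,-1,0,0,13,0,0,0,-1]
}}

```text
time: 2.5
tool_pos: [0.5889, -0.0184, 0.1997]
ee_rot: [3.141, 0.001, -0.339]
wrist_force: [-0.5, 0.1, 0.1]
width: 0.0938
finger_force: 0.0
```

Run:
```python
from h import *
o=robot.get_obs(); print({k:np.round(o[k],4) for k in ('time','joint_positions','tool_pos','ee_rot')})
s=snap('wrist'); save(s,'w1.png'); P=cloud(s); ok=s['range_z']>0
for lo,hi in((.106,.12),(.08,.09)):
    m=ok&(P[...,2]>lo)&(P[...,2]<hi)&(np.hypot(P[...,0]-.59,P[...,1]+.02)<.05)
    q=P[m]; print(len(q), q.mean(0) if len(q) else '', cv2.minAreaRect(q[:,:2].astype(np.float32)*1000) if len(q)>5 else '')
```

```text
{'time': np.float64(2.5), 'joint_positions': array([-1.2760e-01,  1.7240e-01,  1.2178e+00,  1.0000e-04,  1.7523e+00,
        1.7824e+00]), 'tool_pos': array([ 0.5889, -0.0184,  0.1997]), 'ee_rot': array([ 3.1415e+00,  9.0000e-04, -3.3920e-01])}
631 [ 0.5908525  -0.01917912  0.11280402] ((590.0510864257812, -18.74913787841797), (13.316666603088379, 53.96382141113281), 70.81015014648438)
1906 [ 0.59219387 -0.01994914  0.08492517] ((590.4609985351562, -19.909942626953125), (67.1844253540039, 65.83255767822266), 67.6244888305664)
```

View pics/w1.png

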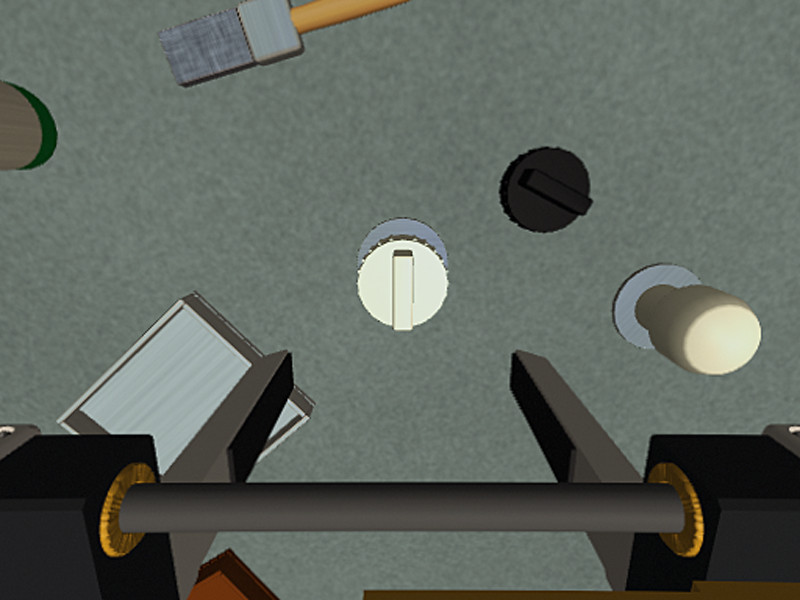

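The wrist picture shows the cap at (402,283), with its bar vertical in the image and so lined up with the tool x axis. The black cap and the domed stub are well clear of the fingers. The wrist fit agrees with the scene camera: (0.590,-0.019) and -19.2°. Now descending and gripping.

{"method": "arm_command", "body": {
  "targets": [0,0,0,1.5,0.5,25,-1,0,0,0,1.5,0.5,50,-1,0,0,0,1.5,0.5,75,-1,0,0,0,1.5,0.5,95,-1,0,0,0,1.5,0.5,105,-1,0,0,0,1.5,0.5,111,-1,0,0,0,1.5,0.5,111,-1,0,0,0,1.5,0.5,111,1,0,0,0,1.5,0.5,111,1,0,0,0,1.5,0.5,111,1,0,0,0,1.5,0.5,111,1,0,0,0,1.5,0.5,111,1,0,0,0,1.5,0.5,111,1,0,0,0,1.5,0.5,111,1,0,0,0,1.5,0.5,111,1]
}}

```text
time: 4.05
tool_pos: [0.5903, -0.0195, 0.0891]
ee_rot: [-3.142, 0.0, -0.341]
wrist_force: [-0.1, -0.0, 0.1]
width: 0.0332
finger_force: 0.0
```

{"method": "arm_command", "body": {
  "targets": [0,0,0,0,0,0,1,0,0,0,0,0,0,1,0,0,0,0,0,0,1,0,0,0,0,0,0,1,0,0,0,0,0,0,1,0,0,0,0,0,0,1]
}}

```text
time: 4.65
tool_pos: [0.5904, -0.0195, 0.0892]
ee_rot: [-3.142, 0.0, -0.341]
wrist_force: [-0.5, 0.2, -0.2]
width: 0.0002
finger_force: 0.0
```

The fingers closed on nothing, so I'll look.

Run:
```python
from h import *
a=snap('wrist'); b=snap('side'); c=snap('scene')
f=lambda s,w:cv2.resize(s['color'][w[1]:w[3],w[0]:w[2],::-1],(400,300))
cv2.imwrite('pics/miss.png',np.vstack([np.hstack([f(a,(0,0,512,384)),f(b,(250,120,378,216))]),np.hstack([f(c,(180,190,308,286)),f(c,(0,0,512,384))])]))
o=robot.get_obs(); print(o)
```

```text
{'time': 4.8, 'joint_positions': array([-1.29031044e-01,  2.05729799e-01,  1.39776280e+00,  9.38552379e-05,
        1.53798773e+00,  1.78291008e+00]), 'qvel': array([ 1.18482738e-04,  2.07829768e-04, -2.62947663e-03, -2.83308583e-04,
        6.67591025e-06, -7.27309119e-04]), 'joint_torque': array([ 6.85235646e-04, -3.84344566e+01, -2.96578896e+01,  1.28229831e-04,
       -7.54634617e-02,  3.24368330e-05]), 'tool_pos': array([ 0.59040623, -0.01949538,  0.0892117 ]), 'ee_rot': array([-3.14147730e+00, -9.00619180e-05, -3.41147875e-01]), 'wrist_force': array([-0.15311355, -0.74503029,  0.9544089 ]), 'wrist_torque': array([ 0.00521878,  0.09079425, -0.01517324]), 'finger_force': 0.0, 'width': 0.0002845247744680957}
```

View pics/miss.png

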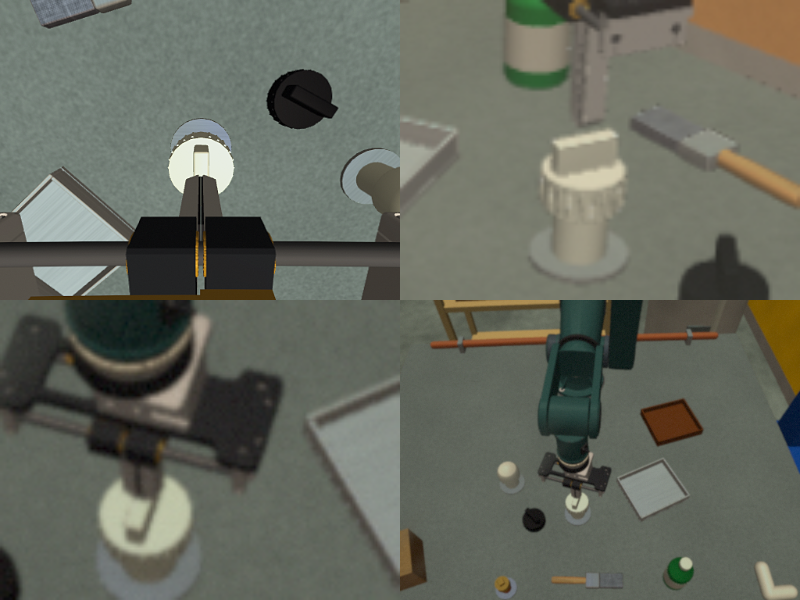

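The panels show that the closed fingertips end above the bar and slightly towards the robot, while the cap is undisturbed. So the reported TCP doesn't match where the fingertips are. I'll measure the real fingertip in the clouds.

Run:
```python
from h import *
o=robot.get_obs(); t=o['tool_pos']; Rt=R.from_euler('xyz',o['ee_rot']).as_matrix()
for n in ('side','scene','wrist'):
    s=load(n); P=cloud(s); ok=s['range_z']>0
    L=(P-t)@Rt  # tool coords
    K=np.array([[s['fx'],0,s['cx']],[0,s['fy'],s['cy']],[0,0,1.]]);Ti=np.linalg.inv(np.array(s['T']))
    px=cv2.projectPoints(t.reshape(1,3),cv2.Rodrigues(Ti[:3,:3])[0],Ti[:3,3],K,np.array(s['dist_coeffs'],float))[0].ravel()
    print(n,'TCP projects to',px)
    hsv=cv2.cvtColor(s['color'],cv2.COLOR_RGB2HSV)
    for z0 in range(-70,40,5):
        m=ok&(np.abs(L[...,0])<.045)&(np.abs(L[...,1])<.03)&(L[...,2]*1000>=z0)&(L[...,2]*1000<z0+5)
        if m.sum()>3:
            q=L[m]*1000; print(z0,m.sum(),'x',np.percentile(q[:,0],[2,50,98]).round(0),'y',np.percentile(q[:,1],[2,50,98]).round(0),'V',int(s['color'][m].mean()))
print(np.array(load('wrist')['T_tool_cam']).round(4))
```

```text
side TCP projects to [309.19062593 171.07437076]
-70 23 x [-11.  -9.   6.] y [-9. 13. 16.] V 114
-65 19 x [-12.  -9.   4.] y [-9. 13. 16.] V 112
-60 18 x [-12. -10.   5.] y [-6. 12. 16.] V 112
-55 22 x [-13.  -8.   5.] y [-6. 13. 16.] V 114
-50 18 x [-12.  -7.   5.] y [-8. 14. 17.] V 115
-45 18 x [-12.  -9.   8.] y [-6. 11. 15.] V 103
-40 8 x [-12. -10.   3.] y [0. 7. 9.] V 98
-25 67 x [-28.  -3.  20.] y [-4.  4. 12.] V 184
-20 37 x [-30. -12.  19.] y [-1.  9. 11.] V 144
-15 35 x [-30.  -5.  23.] y [ 2.  9. 12.] V 141
-10 36 x [-30.  -6.  22.] y [ 4.  9. 12.] V 141
-5 39 x [-30.  -9.  21.] y [ 3.  8. 11.] V 140
0 66 x [-35.  -6.  25.] y [-11.  10.  28.] V 178
5 110 x [-37. -17.  23.] y [-21.  15.  30.] V 179
10 23 x [-37. -32.   2.] y [-12.  15.  29.] V 137
15 23 x [-37. -32.  20.] y [-7. 21. 29.] V 139
20 21 x [-37. -33.   5.] y [-6. 17. 28.] V 137
25 22 x [-37. -31.  22.] y [-4. 21. 29.] V 133
30 24 x [-37. -31.  -1.] y [-7. 20. 30.] V 132
scene TCP projects to [226.50627073 257.28369507]
-70 13 x [-1.  9. 10.] y [-12.   1.  11.] V 63
-65 16 x [-1. 10. 11.] y [-11.   0.  11.] V 69

[... 1310 characters left out ...]
216
-20 34 x [25. 26. 26.] y [-7. -0.  6.] V 85
-15 35 x [25. 26. 26.] y [-6. -0.  6.] V 86
-10 29 x [25. 26. 26.] y [-6. -1.  6.] V 87
-5 31 x [24. 26. 26.] y [-7. -0.  6.] V 83
0 2693 x [-22.   6.  31.] y [-29.   1.  29.] V 229
5 481 x [-23.  14.  33.] y [-28.  -2.  28.] V 203
10 107 x [16. 30. 33.] y [-29.   1.  30.] V 112
15 75 x [17. 30. 33.] y [-28.   2.  29.] V 84
20 78 x [17. 30. 33.] y [-29.   1.  29.] V 85
25 72 x [17. 30. 33.] y [-29.  -1.  29.] V 83
30 48 x [19. 31. 33.] y [-27.  -0.  23.] V 92
[[-5.000e-04 -9.602e-01 -2.792e-01  8.140e-02]
 [ 1.000e+00 -8.000e-04  7.000e-04 -6.000e-04]
 [-9.000e-04 -2.792e-01  9.602e-01 -2.146e-01]
 [ 0.000e+00  0.000e+00  0.000e+00  1.000e+00]]
```

All three cameras agree that the fingers end about 37 mm short of the reported TCP, with the sideways position correct (bar top at tool z -24, fingertips at -38). I'll trust that measurement: open the fingers, then go 36 mm lower in small steps, watching the force.

{"method": "arm_command", "body": {
  "targets": [0,0,0,0,0,0,-0.3,0,0,0,0,0,0,-0.3,0,0,0,0,0,0,-0.3,0,0,0,0,0,0,-0.3,0,0,0,0,0,0,-0.3,0,0,0,0,0,0,-0.3,0,0,0,0,0,6,-0.3,0,0,0,0,0,12,-0.3,0,0,0,0,0,18,-0.3,0,0,0,0,0,23,-0.3,0,0,0,0,0,27,-0.3,0,0,0,0,0,30,-0.3,0,0,0,0,0,30,-0.3]
}}

```text
time: 6.1
tool_pos: [0.59, -0.0194, 0.0585]
ee_rot: [3.141, 0.001, -0.341]
wrist_force: [-0.6, 0.2, -0.1]
width: 0.0611
finger_force: 0.0
```

No contact force at reported z 0.0585, where the true tip is about 0.096. I'll go another 6 mm and close.

{"method": "arm_command", "body": {
  "targets": [0,0,0,0,0,3,-0.3,0,0,0,0,0,6,-0.3,0,0,0,0,0,6,1,0,0,0,0,0,6,1,0,0,0,0,0,6,1,0,0,0,0,0,6,1,0,0,0,0,0,6,1,0,0,0,0,0,6,1,0,0,0,0,0,6,1,0,0,0,0,0,6,1,0,0,0,0,0,6,1,0,0,0,0,0,6,1]
}}

```text
time: 7.3
tool_pos: [0.5904, -0.0195, 0.0532]
ee_rot: [-3.142, -0.0, -0.341]
wrist_force: [1.3, 0.5, 0.6]
width: 0.0137
finger_force: 30.0
```

The bar is gripped: 13.7 mm wide, 30 N. Now unscrewing anticlockwise, about 80°.

{"method": "arm_command", "body": {
  "targets": [0,0,-4,0,0,0,1,0,0,-8,0,0,0,1,0,0,-12,0,0,0,1,0,0,-16,0,0,0,1,0,0,-20,0,0,0,1,0,0,-24,0,0,0,1,0,0,-28,0,0,0,1,0,0,-32,0,0,0,1,0,0,-36,0,0,0,1,0,0,-40,0,0,0,1,0,0,-44,0,0,0,1,0,0,-48,0,0,0,1,0,0,-52,0,0,0,1,0,0,-56,0,0,0,1,0,0,-60,0,0,0,1,0,0,-64,0,0,0,1,0,0,-68,0,0,0,1,0,0,-72,0,0,0,1,0,0,-76,0,0,0,1,0,0,-80,0,0,0,1]
}}

```text
time: 9.3
tool_pos: [0.5904, -0.0194, 0.0533]
ee_rot: [3.141, -0.0, 1.058]
wrist_force: [-0.1, -0.4, 1.0]
width: 0.0136
finger_force: 30.0
```

{"method": "arm_command", "body": {
  "targets": [0,0,-2,0,0,0,1,0,0,-2,0,0,0,1,0,0,-2,0,0,-2,1,0,0,-2,0,0,-4,1,0,0,-2,0,0,-6,1,0,0,-2,0,0,-8,1,0,0,-2,0,0,-10,1,0,0,-2,0,0,-10,1]
}}

```text
time: 10.1
tool_pos: [0.5907, -0.0195, 0.0637]
ee_rot: [3.141, -0.0, 1.09]
wrist_force: [-0.4, 0.9, 0.2]
width: 0.014
finger_force: 30.0
```

It came up 10 mm without resistance. Lifting clear, then checking.

{"method": "arm_command", "body": {
  "targets": [0,0,0,0,0,-10,1,0,0,0,0,0,-22,1,0,0,0,0,0,-35,1,0,0,0,0,0,-48,1,0,0,0,0,0,-60,1,0,0,0,0,0,-68,1,0,0,0,0,0,-70,1,0,0,0,0,0,-70,1]
}}

```text
time: 10.9
tool_pos: [0.5905, -0.0195, 0.1335]
ee_rot: [3.141, -0.0, 1.09]
wrist_force: [-0.1, 0.8, 0.3]
width: 0.0135
finger_force: 30.0
```

Run:
```python
from h import *
a=snap('wrist'); b=snap('side')
f=lambda s,w:cv2.resize(s['color'][w[1]:w[3],w[0]:w[2],::-1],(400,300))
cv2.imwrite('pics/lift.png',np.hstack([f(a,(0,0,512,384)),f(b,(250,100,378,196))]))
o=robot.get_obs(); print(o['tool_pos'],o['ee_rot'],o['joint_positions'],o['wrist_force'])
P=cloud(load('wrist')); t=o['tool_pos']; L=(P-t)@R.from_euler('xyz',o['ee_rot']).as_matrix()
m=(a['range_z']>0)&(np.hypot(L[...,0],L[...,1])<.045)&(L[...,2]>-.01)&(L[...,2]<.06)
print('cap top tool z', np.percentile(L[m][:,2],[5,50,95]))
c=load('scene'); P=cloud(c); u,v=np.meshgrid(np.arange(512),np.arange(384))
m=(abs(u-323)<60)&(abs(v-241)<50); q=P[m&(P[...,2]>.022)&(P[...,2]<.036)]
print(cv2.minAreaRect(q[:,:2].astype(np.float32)*1000))
q=P[(np.hypot(P[...,0]-.521,P[...,1]-.225)<.05)]; print('floor z',np.median(q[:,2]),'rim')
```

```text
[ 0.58992209 -0.01943185  0.13239148] [-3.14022884e+00  4.16762445e-04  1.09004860e+00] [-1.29019867e-01  1.87801521e-01  1.33256764e+00  7.87215054e-05
  1.62264740e+00  3.51732165e-01] [-0.35846409  0.18737554  0.1019559 ]
cap top tool z [-0.00938618 -0.00465743  0.05846741]
((521.8156127929688, 225.08152770996094), (162.29676818847656, 182.993896484375), 22.174604415893555)
floor z 0.005012069812831199 rim
```

View pics/lift.png

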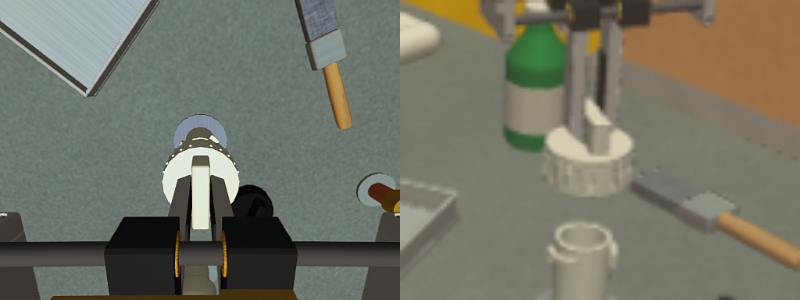

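The cap is off the stub and held level. It hangs with its origin at about tool z + 1 mm, so in the tray the tool should end near reported z 0.004. Carrying it to the tray centre (0.5215, 0.225).

{"method": "arm_command", "body": {
  "targets": [0,0,0,10,-9,0,1,0,0,0,25,-23,0,1,0,0,0,43,-40,0,1,0,0,0,61,-57,0,1,0,0,0,79,-74,0,1,0,0,0,97,-91,0,1,0,0,0,115,-108,0,1,0,0,0,133,-125,0,1,0,0,0,151,-142,0,1,0,0,0,168,-158,0,1,0,0,0,179,-168,0,1,0,0,0,185,-174,0,1,0,0,0,185,-174,20,1,0,0,0,185,-174,40,1,0,0,0,185,-174,60,1,0,0,0,185,-174,80,1,0,0,0,185,-174,95,1,0,0,0,185,-174,105,1,0,0,0,185,-174,110,1,0,0,0,185,-174,110,1]
}}

```text
time: 13.0
tool_pos: [0.5215, 0.2249, 0.0228]
ee_rot: [-3.141, 0.001, 1.09]
wrist_force: [0.1, -0.3, -0.6]
width: 0.0139
finger_force: 30.0
```

Run:
```python
from h import *
o=robot.get_obs();print(o['tool_pos'],o['wrist_force'])
a=snap('side'); b=snap('wrist')
f=lambda s,w:cv2.resize(s['color'][w[1]:w[3],w[0]:w[2],::-1],(400,300))
cv2.imwrite('pics/low.png',np.hstack([f(b,(0,0,512,384)),f(a,(160,100,288,196))]))
for s in(a,b):
    P=cloud(s); d=np.hypot(P[...,0]-o['tool_pos'][0],P[...,1]-o['tool_pos'][1])
    for lo,hi in((.018,.031),):
        q=P[(d>lo)&(d<hi)&(P[...,2]<.08)&(P[...,2]>.03)&(s['range_z']>0)]; print('cap face z',len(q),np.percentile(q[:,2],[10,50,90]).round(4))
```

```text
[0.52147275 0.22486491 0.02277106] [ 0.05042441 -0.33016484 -0.55160351]
cap face z 129 [0.052  0.0547 0.0749]
cap face z 2476 [0.0547 0.0555 0.0683]
```

View pics/low.png

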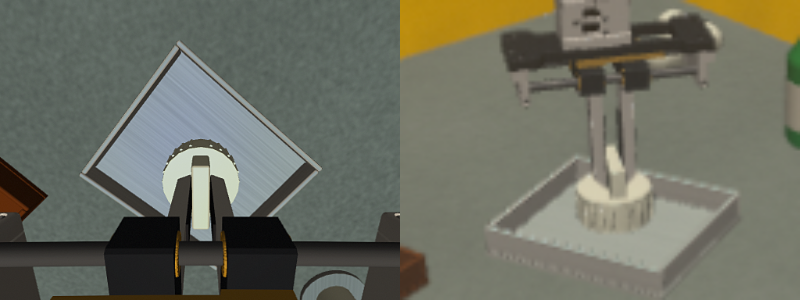

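The cap is over the middle of the tray. Its face is at 0.055, so the skirt is about 19 mm above the floor. Lowering the rest gently.

{"method": "arm_command", "body": {
  "targets": [0,0,0,0,0,6,1,0,0,0,0,0,11,1,0,0,0,0,0,14,1,0,0,0,0,0,16,1,0,0,0,0,0,17,1,0,0,0,0,0,17.5,1,0,0,0,0,0,18,1,0,0,0,0,0,18,1,0,0,0,0,0,18,1]
}}

```text
time: 14.0
tool_pos: [0.5218, 0.2251, 0.0053]
ee_rot: [3.141, -0.0, 1.09]
wrist_force: [0.3, 0.2, -0.2]
width: 0.0137
finger_force: 30.0
```

{"method": "arm_command", "body": {
  "targets": [0,0,0,0,0,0.4,1,0,0,0,0,0,0.7,1,0,0,0,0,0,1,1,0,0,0,0,0,1,1]
}}

```text
time: 14.4
tool_pos: [0.5217, 0.2251, 0.0043]
ee_rot: [3.142, -0.0, 1.09]
wrist_force: [-0.3, 0.6, -1.4]
width: 0.0141
finger_force: 30.0
```

{"method": "arm_command", "body": {
  "targets": [0,0,0,0,0,0.4,1,0,0,0,0,0,0.8,1,0,0,0,0,0,0.8,1,0,0,0,0,0,0.8,1]
}}

```text
time: 14.8
tool_pos: [0.5218, 0.225, 0.0042]
ee_rot: [3.141, -0.0, 1.09]
wrist_force: [-2.5, -1.2, 4.9]
width: 0.0136
finger_force: 30.0
```

Contact: 5 N upward, and the motion has stopped. Easing off 0.5 mm, opening and rising.

{"method": "arm_command", "body": {
  "targets": [0,0,0,0,0,-0.5,1,0,0,0,0,0,-0.5,-0.2,0,0,0,0,0,-0.5,-0.2,0,0,0,0,0,-0.5,-0.2,0,0,0,0,0,-0.5,-0.2,0,0,0,0,0,-0.5,-0.2,0,0,0,0,0,-0.5,-0.2,0,0,0,0,0,-15,-0.2,0,0,0,0,0,-35,-0.2,0,0,0,0,0,-60,-0.2,0,0,0,0,0,-85,-0.2,0,0,0,0,0,-105,-0.2,0,0,0,0,0,-120,-0.2,0,0,0,0,0,-125,-0.2,0,0,0,0,0,-125,-0.2]
}}

```text
time: 16.3
tool_pos: [0.5221, 0.2251, 0.1294]
ee_rot: [3.14, -0.001, 1.09]
wrist_force: [0.1, -0.1, -0.3]
width: 0.0565
finger_force: 0.0
```

Run:
```python
from h import *
a=snap('side'); b=snap('wrist')
f=lambda s,w:cv2.resize(s['color'][w[1]:w[3],w[0]:w[2],::-1],(400,300))
cv2.imwrite('pics/end.png',np.hstack([f(b,(0,0,512,384)),f(a,(160,100,288,196))]))
P=cloud(b); d=np.hypot(P[...,0]-.5217,P[...,1]-.225)
for lo,hi in((.03,.04),(.055,.075)):
    q=P[(d<.05)&(P[...,2]>lo)&(P[...,2]<hi)]; print(len(q),q.mean(0).round(4),q[:,2].std().round(4))
```

```text
2174 [0.5227 0.2275 0.036 ] 0.001
723 [0.5219 0.2265 0.0638] 0.0011
```

View pics/end.png

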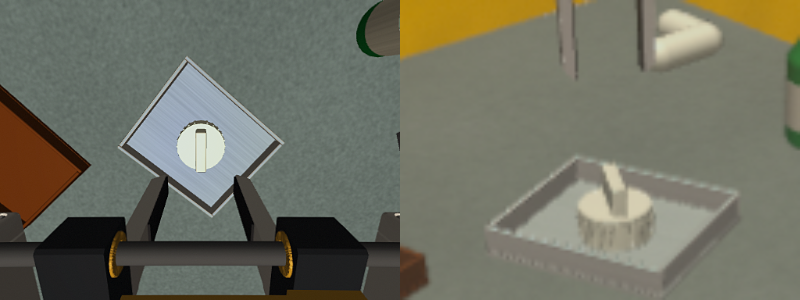

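The cap lies flat in the metal tray with the bar up: face at 0.036, bar top at 0.064. The gripper is clear, so I'm handing in.

```bash
python3 -c "
from bench import robot
print(robot.close_job())"
```

```text
the job is handed in; nothing more can be done
None
```

The white cap is unscrewed, lifted off and set down flat, bar up, in the metal tray; the job was handed in at about 16 s after one missed grasp, because the fingers end about 37 mm short of the reported TCP.

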